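# Hold the grinding ball in the inspection light

### The arm

A 6-joint arm with a two-finger parallel gripper is mounted at the origin on the work surface. World frame = base frame: x ahead of the robot, y to its left, z up, the work surface at z = 0. Lengths are in m, angles in rad, forces in N, time in s.
With the tool pointing down it reaches from about 0.325 to 0.775 m from the base axis. Payload 5.5 kg.
Tool frame: the origin (TCP) lies midway between the tips of the shut fingers; the grasp point (between the pads) lies 19 mm behind it; z points along the fingers, x is the direction in which the jaws open and shut, and the axes are right-handed (so a half turn about z gives the same grasp; the last joint's range is limited). The gripper opens to 85 mm and grips with 20 to 120 N. Pads are 22 mm wide; open, the fingers measure 114 mm over their backs; the gripper's body (76 mm by 85 mm) begins 54 mm behind the grasp point. The pads swing forward as they close: fully open they stand 13 mm farther back than shut.
Start: joints at [-1.328, 0.091, 1.231, -0, 1.82, -0.057], TCP at [0.177, -0.573, 0.231] pointing down, gripper open.
Joint ranges: [-2.87, 2.87], [-0.86, 2.18], [0.17, 2.46], [-1.51, 4.65], [0.06, 2.69], [-2.65, 2.65]. Speed limits (rad/s): [2.57, 2.57, 3.01, 3.14, 3.14, 3.14].

### API

Orientations are given as a unit quaternion [w, x, y, z].
In Python, from workcell import ctrl gives the robot as it stands.
- The arm moves only by the tool move_arm, never from a script. Its argument "rows" is a list of rows, each a list of 4 numbers: the shift along the world's x, y, z each as a share of 0.05 m, from -1 to 1, then the turn about the world's z as a share of 0.08 rad, from -1 to 1. In form: [[x, y, z, yaw], ...]. A call has 1 to 12 rows; each row shifts and turns the commanded pose from where the row before left it; what a row does not reach is not made up. A row lasts 1/10 s, in which the tool goes at most 50 mm and 8.59 degrees, less where a joint would pass 70% of its speed; a pose out of reach is approached as far as the arm can. A call with a number of a shift or a turn outside -1 to 1 is refused whole. A call with a gripper value outside its range is refused whole. "jaw" is the gripper command: -1 is fully open, 1 is shut, values between are in proportion, set as the call begins (left out, the last holds). The fingers move at their own pace and stop on an object; "squeeze" is the grip in N (left out, the last holds). Time passes only in rows, so rows that do not move let the fingers close. It gives the time, the measured TCP pose, the force and the opening at its end, in the units of the state.
- ctrl.get_state(): the state, without advancing time (a new reading comes with each control period).
- ctrl.grab_frame(name): name is "scene" or "top" or "wrist"; returns (picture, depth): 400x640x3 uint8, blue, green, red; 400x640 float32, m along the optical axis (not along the pixel's ray), 0 where there is no reading.
- ctrl.calibration(name): a dict with "fovy" (degrees; the focal length in pixels is half the picture's height over the tangent of half this angle, whatever the lens; pixels are square), "cx", "cy" (the principal point, pixels), "world_from_camera" (4x4, takes a point from camera to world coordinates); the wrist camera has in their place "tool_from_camera" (4x4, takes a point from camera to tool coordinates, whose origin is the TCP and whose axes are the tool frame's). Camera axes: x right, y up, looking along -z (the intrinsics and any distortion apply to the point x, -y, -z); pixel columns grow to the right and rows downward; lengths in m; the calibration is good to about 2 mm. A picture is of the moment at which its call begins: read the wrist's pose just before it. calibration takes no time and is no camera call.
- ctrl.hand_in(): hands the job in, once; it reports no verdict.
The state is a dict: "time": time; "q": joint angles; "qvel": joint speeds; "tau": joint torques, N m; "eef_pos": TCP position; "tcp_rot": TCP orientation; "force": force on the tool from outside, world axes, zero at the start; "ft_torque": the same for the moment, N m; "grip_width": finger opening in m.
Only numpy, scipy, OpenCV 4.12 (cv2) and the standard library are available. Lean on these libraries where they do the work, as an engineer would, in place of code of your own. Each camera call takes 0.05 s, during which the arm holds its last target.

### The job

Get the white grinding ball ready for its crack inspection: first swivel the spot lamp by its black handle until its nose points straight along the white line at the white ring on the black plate, and let go of it. Then take the tray that has the ball in it by its upright grip and carry it level, so that the ball never leaves its pocket, to the lamp; finish while holding the tray level and still in the air, its ball end pointing at the lamp, with the ball over the white ring at the height of the lamp's lens. Leave the empty tray and everything else on the bench where it is.

Things in the scene. Friction and masses are not known exactly. Their poses are not given: they have to be found in the camera images.
- station: Inspection stand, fixed: black plate 300 x 120 x 6 mm with a swivelling spot lamp near its left end and a white viewing ring near the other, joined by a white line. Origin: centre of the plate's underside, on the bench; x runs along the plate from lamp to ring, z up. The lamp's vertical post (18 mm thick, foot 68 mm wide) is at x = -100 mm, the ring at x = +90 mm.
- lamp_head (a joint): Swivel angle of the lamp head about its post (rad). 0 = nose pointing along the white line at the ring; positive = anticlockwise seen from above. Turns from -0.6 to 1.5, stiffly (0.08 N m), stays where it is left, starts at 0.5 to 1.2. The head is a level white barrel, 44 mm wide, 105 mm long, with a dark red nose ring 52 mm wide; its middle line is 120 mm above the bench.
- lamp_grip (a point): Point to grip on the lamp's handle, on the swivel axis, 175 mm above the bench. The handle is an upright black fin on top of the barrel, 14 mm thick, 48 mm long in the direction in which the nose points, its top 190 mm and its foot (the barrel's top) 142 mm above the bench. Its x axis points the way the nose points, z up.
- lamp_nose (a point): Centre of the lamp's front lens (42 mm wide), 61.5 mm from the swivel axis, 120 mm above the bench.
- view_ring (a point): Centre of the white viewing ring (50 mm outside diameter) painted on the plate's top, 6 mm above the bench, 190 mm from the swivel axis and about 128 mm in front of the lens when the lamp points at it.
- ball_tray: Teal carrying tray with the ball, about 185 g with it, loose: base 150 x 64 mm, 4 mm thick with a lip to 8 mm, a round ball pocket at its +x end, a white blank label at its -x end and an upright grip in the middle. Origin: centre of its underside; x along its length towards the ball end, z up. The grip is 34 mm long along x, 14 mm thick along y, its top 76 mm above the underside.
- tray_grip (a point): Point to grip on the tray's upright grip, 56 mm above the tray's underside, above its middle; axes as the tray's.
- tray_pocket (a point): Centre of the ball pocket's floor, 46 mm from the tray's middle towards its +x end and 4 mm above its underside. The pocket is 29 mm wide inside, with a rim only 3 mm high, 5 mm thick.
- ball_center (a point): Centre of the white ceramic grinding ball, 20 mm in diameter, about 25 g, lying loose in the tray's pocket where it can roll some 7 mm to every side; at rest on the pocket floor its centre is 14 mm above the tray's underside.
- empty_tray: The same kind of tray without a ball, loose; it stays where it is. The two trays may stand in either of two places, to the robot's right. Origin: centre of its underside.
- tube_rack: Teal tube rack 240 x 105 x 58 mm with a few capped tubes (to 78 mm), beyond the work area. Leave alone. Origin: centre of its underside.
- buffer_bottle: Glass bottle with blue cap, 70 mm wide, 145 mm high, to the left. Leave alone. Origin: centre of its underside.
- tip_box: Blue pipette tip box 120 x 85 x 67 mm. Leave alone. Origin: centre of its underside.
- petri_dish: Closed dish, 90 mm wide, 17 mm high, near the robot. Leave alone. Origin: centre of its underside.
- blue_cap_a: Blue screw cap 42 mm wide, 24 mm high. Leave alone. Origin: centre of its underside.
- blue_cap_b: Another such blue cap. Leave alone. Origin: centre of its underside.
Mind the look-alikes: they are no part of the job. What is shaped like the ball_tray but pink is not meant.

How it is judged:
By the outcome, as a careful person would: the job done as asked, in the order asked, and still so for the second after the job is handed in, while the arm keeps its last pose, push and grip.
It also fails if it takes over 56 s, if anything falls off the work surface, if the arm or the gripper's body presses on something with over 40 N, if the wrist force passes 120 N, or if a joint passes its speed limit or range.

## Working session

There is one attempt and no reset: what is moved stays moved. The work goes in short steps, Python scripts to look and compute and a tool call to move; the robot and the scene stay as the last step left them, time stands still between calls to the robot, and variables do not carry over. Pictures are saved under pics/ and viewed, and the job is handed in when it is done.

Besides the shell and the picture viewer there is one more tool, called after "Call:" as name(argument=value, ...), one argument or row to a line, values as JSON. move_arm: Moves the arm, as the interface text tells. Shift numbers are shares of 0.05 m and turn numbers shares of 0.08 rad, none past 1 either way. Its arguments: {"type":"object","properties":{"rows":{"type":"array","items":{"type":"array","items":{"type":"number"}}},"jaw":{"type":"number"},"squeeze":{"type":"number"}},"required":["rows"]}

```bash
mkdir -p pics; ls
cat > h.py <<'E'
import numpy as np, cv2
from workcell import ctrl
def snap(n,tag):
    im,d=ctrl.grab_frame(n); cv2.imwrite(f'pics/{tag}.png',im); np.savez(f'pics/{tag}.npz',im=im,d=d); return im,d
E
python3 - <<'E'
from h import *
print(ctrl.get_state())
for n in("scene","top"): 
    snap(n,n+"0"); print(n,ctrl.calibration(n))
print(ctrl.calibration("wrist"))
E
```

```text
pics
{'time': 0.0, 'q': array([-1.32771986e+00,  9.19105810e-02,  1.23190621e+00,  3.46516802e-05,
        1.81982384e+00, -5.66867980e-02]), 'qvel': array([ 1.11384428e-04,  8.55110609e-05, -6.64332406e-05, -1.23649683e-05,
       -1.23102919e-03, -7.96195390e-04]), 'tau': array([ 2.81271525e-03, -4.58728409e+01, -4.18030429e+01,  2.39477113e-04,
        1.15747264e-02, -3.33048320e-05]), 'eef_pos': array([ 0.1771227 , -0.57295419,  0.23010844]), 'tcp_rot': array([-6.66476155e-04,  8.04767298e-01, -5.93589544e-01, -7.77590382e-04]), 'force': array([-0.05015717,  0.27770242,  0.64284941]), 'ft_torque': array([-0.01114688,  0.03759259, -0.02247648]), 'grip_width': 0.08566708375956435}
scene {'fovy': 53.17316210881411, 'cx': 320.4443325850086, 'cy': 203.01002529407455, 'world_from_camera': array([[-0.36535961, -0.68920453,  0.62570718,  1.40511417],
       [ 0.93080435, -0.27825529,  0.23701743,  0.31632599],
       [ 0.01075285,  0.66900755,  0.74317782,  1.12307999],
       [ 0.        ,  0.        ,  0.        ,  1.        ]])}
top {'fovy': 48.235453157907166, 'cx': 325.6868118027963, 'cy': 204.54192235748252, 'world_from_camera': array([[ 0.02160923,  0.98008266, -0.19741081,  0.27856586],
       [-0.99966905,  0.02393845,  0.00941987, -0.01776138],
       [ 0.01395796,  0.19714192,  0.98027559,  1.41625477],
       [ 0.        ,  0.        ,  0.        ,  1.        ]])}
{'fovy': 66.39480422433027, 'cx': 317.6594313470585, 'cy': 202.87884435941322, 'tool_from_camera': array([[ 9.99999536e-01,  6.97064916e-04,  6.64433780e-04,
         1.10056513e-03],
       [ 8.52321500e-04, -9.61803577e-01, -2.73739207e-01,
        -6.96601496e-02],
       [ 4.48240788e-04,  2.73739646e-01, -9.61803725e-01,
        -1.41590378e-01],
       [ 0.00000000e+00,  0.00000000e+00,  0.00000000e+00,
         1.00000000e+00]])}
```

View pics/scene0.png

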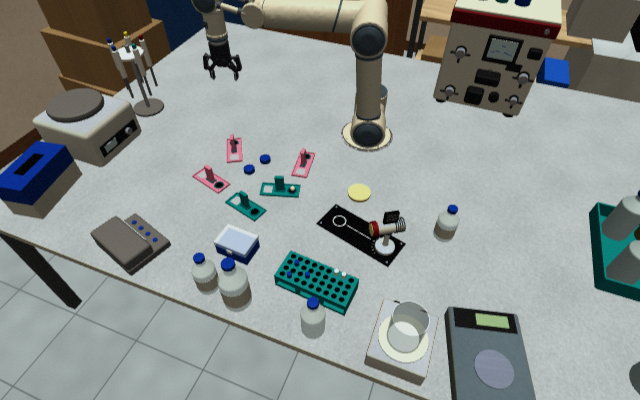

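View pics/top0.png

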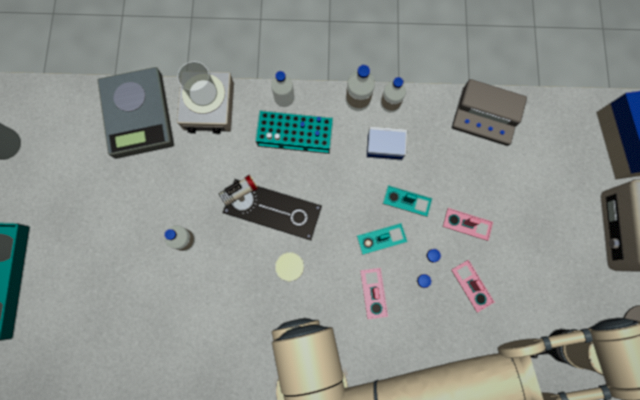

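```bash
cat >> h.py <<'E'
def ray(cal,u,v):
    f=200/np.tan(np.radians(cal['fovy']/2))
    d=np.array([(u-cal['cx'])/f,-(v-cal['cy'])/f,-1.]); T=cal['world_from_camera']
    return T[:3,3],T[:3,:3]@d
def onz(cal,u,v,z):
    o,d=ray(cal,u,v); return o+d*(z-o[2])/d[2]
def pj(cal,p):
    T=np.linalg.inv(cal['world_from_camera']); c=T[:3,:3]@p+T[:3,3]; f=200/np.tan(np.radians(cal['fovy']/2))
    return cal['cx']+f*c[0]/-c[2], cal['cy']-f*c[1]/-c[2]
def wcal(s):
    from scipy.spatial.transform import Rotation as R
    c=dict(ctrl.calibration('wrist')); q=s['tcp_rot']; T=np.eye(4); T[:3,:3]=R.from_quat([q[1],q[2],q[3],q[0]]).as_matrix(); T[:3,3]=s['eef_pos']
    c['world_from_camera']=T@c['tool_from_camera']; return c
E
python3 - <<'E'
from h import *
im=cv2.imread('pics/top0.png')
a=cv2.resize(im[165:265,205:345],None,fx=5,fy=5,interpolation=cv2.INTER_CUBIC)
b=cv2.resize(im[175:265,340:450],None,fx=6,fy=6,interpolation=cv2.INTER_CUBIC)
cv2.imwrite('pics/ca.png',a);cv2.imwrite('pics/cb.png',b)
im=cv2.imread('pics/scene0.png')
cv2.imwrite('pics/cc.png',cv2.resize(im[165:275,215:415],None,fx=4,fy=4,interpolation=cv2.INTER_CUBIC))
E
```

```text
(no output)
```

View pics/ca.png

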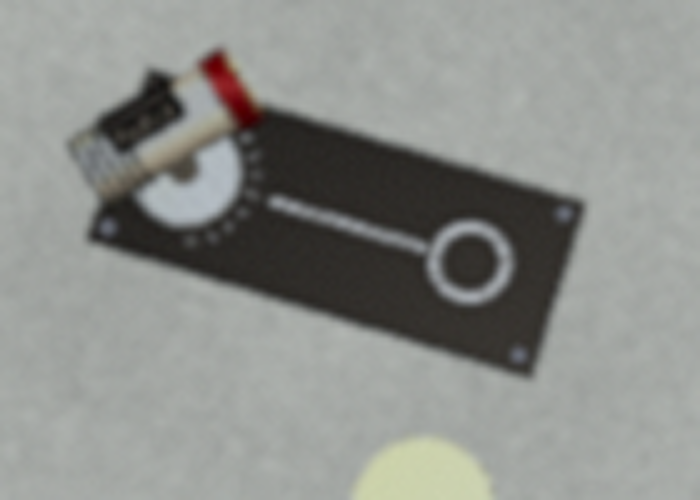

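View pics/cb.png

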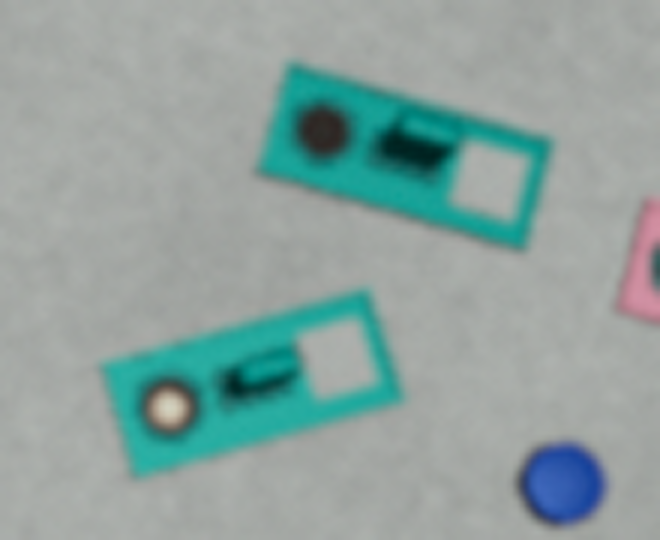

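View pics/cc.png

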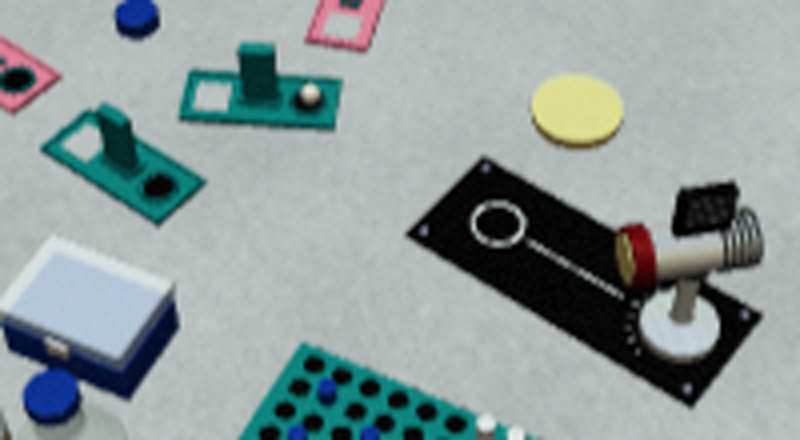

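Run:
```python
from h import *
c=ctrl.calibration('top')
A=lambda x,y:(205+(x+.5)/5-.5,165+(y+.5)/5-.5)
B=lambda x,y:(340+(x+.5)/6-.5,175+(y+.5)/6-.5)
TR,BR,BL,ring=[onz(c,*A(*p),.006)[:2] for p in((583,203),(532,376),(90,240),(470,263))]
print('plate',TR,BR,BL,np.linalg.norm(TR-BR),np.linalg.norm(BR-BL)); ctr=(TR+BL)/2
ax=(BR-BL)/np.linalg.norm(BR-BL); print('ctr',ctr,'yaw',np.arctan2(ax[1],ax[0]),'ring',ring,'ringpred',ctr+.09*ax,'post',ctr-.1*ax, ring-.19*ax)
l=[onz(c,*A(*p),.006)[:2] for p in((272,202),(470,263))];d=l[1]-l[0];print('line yaw',np.arctan2(d[1],d[0]))
n=onz(c,*A(232,88),.12);k=onz(c,*A(90,172),.12);d=n-k;print('nose',n,k,np.arctan2(d[1],d[0]))
T=[onz(c,*B(*p),.008)[:2] for p in((103,365),(370,290),(402,400),(135,478))]
ctr=sum(T)/4;d=(T[0]+T[3]-T[1]-T[2]);print('tray',ctr,np.arctan2(d[1],d[0]),np.linalg.norm(T[0]-T[1]),np.linalg.norm(T[0]-T[3]),'ball',onz(c,*B(170,408),.014))
s=ctrl.get_state();w=s['tcp_rot']
from scipy.spatial.transform import Rotation as R
print(R.from_quat([w[1],w[2],w[3],w[0]]).as_matrix())
```

```text
plate [ 0.56005426 -0.01691998] [0.44750361 0.01275094] [0.52823468 0.29774766] 0.11639593051382484 0.29621045720506506
ctr [0.54414447 0.14041384] yaw -1.8468348523077518 ring [0.51915234 0.05443682] ringpred [0.5196153 0.053821 ] post [0.5713991  0.23662811] [0.57093613 0.23724393]
line yaw -1.849008523721666
nose [0.6021314  0.19399134 0.12      ] [0.54887932 0.27498005 0.12      ] -0.9891495208338579
tray [ 0.45695368 -0.2114698 ] 1.8718807270690714 0.14858747466977945 0.06174168624948017 ball [ 0.44191599 -0.16697532  0.014     ]
[[ 2.95302185e-01 -9.55403798e-01 -4.48883289e-04]
 [-9.55402222e-01 -2.95302514e-01  1.73744345e-03]
 [-1.79251644e-03 -8.42067561e-05 -9.99998390e-01]]
```

Call:
move_arm(
  rows=[
    [0.33,0.67,0.2,0.96],
    [0.33,0.67,0.2,0.96],
    [0.33,0.67,0.2,0.96],
    [0.33,0.67,0.2,0.96],
    [0.33,0.67,0.2,0.96],
    [0.33,0.67,0.2,0.96],
    [0.33,0.67,0.2,0.96],
    [0.33,0.67,0.2,0.96],
    [0.33,0.67,0.2,0.96],
    [0.33,0.67,0.2,0.96],
    [0.33,0.67,0,0.96],
    [0.33,0.67,0,0.96],
  ],
  jaw=-1,
)

```text
time: 1.3
eef_pos: [0.3756, -0.1698, 0.3314]
tcp_rot: [0.0, 0.985, -0.172, 0.0]
force: [0.8, -0.1, -0.1]
grip_width: 0.0854
```

Call:
move_arm(
  rows=[
    [0.33,0.67,0,0.96],
    [0.33,0.67,0,0.96],
    [0.33,0.67,0,0.96],
    [0.33,0.67,0,0.96],
    [0.33,0.67,0,0.96],
    [0.33,0.67,0,0.96],
    [0.33,0.67,0,0.96],
    [0.33,0.67,0,0.96],
    [0.33,0.67,0,0.96],
    [0.33,0.67,0,0.96],
    [0.33,0.67,0,0.96],
    [0,0,0,0],
  ],
)

```text
time: 2.5
eef_pos: [0.5575, 0.2009, 0.3279]
tcp_rot: [-0.0, 0.969, 0.248, -0.002]
force: [-0.2, -0.7, -0.3]
grip_width: 0.0853
```

Run:
```python
from h import *
s=ctrl.get_state(); print(s['time'],s['eef_pos'],s['tcp_rot'],s['force'])
c=wcal(s); snap('wrist','w1'); np.save('pics/w1T.npy',c['world_from_camera'])
p=np.array([.571,.237,.19]); print(pj(c,p))
```

```text
2.5 [0.55751672 0.20088718 0.32794456] [-4.84439939e-04  9.68727881e-01  2.48115031e-01 -2.23380789e-03] [-0.21479233 -0.68445094 -0.32846124]
(np.float64(350.0451866769151), np.float64(165.1248678988503))
```

View pics/w1.png

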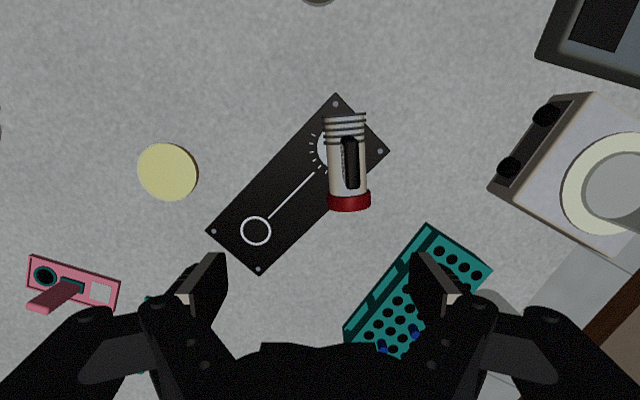

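Run:
```python
from h import *
im=cv2.imread('pics/w1.png')
cv2.imwrite('pics/c1.png',cv2.resize(im[85:220,300:400],None,fx=4.4,fy=4.4,interpolation=cv2.INTER_CUBIC))
c=dict(ctrl.calibration('wrist'));c['world_from_camera']=np.load('pics/w1T.npy')
P=[onz(c,*p,.006)[:2] for p in((336,94),(389,152),(259,275),(206,230))]
ring=onz(c,256,230.5,.006)[:2]; ctr=sum(P)/4; d=P[2]+P[3]-P[0]-P[1]; ax=d/np.linalg.norm(d)
print(ctr,np.arctan2(*ax[::-1]),np.linalg.norm(d)/2,ring,ring-.19*ax,ctr-.1*ax)
```

```text
[0.54604714 0.14284323] -1.8546899501719294 0.29261922345259217 [0.52122503 0.05649878] [0.57444319 0.23889348] [0.57405669 0.23884044]
```

View pics/c1.png

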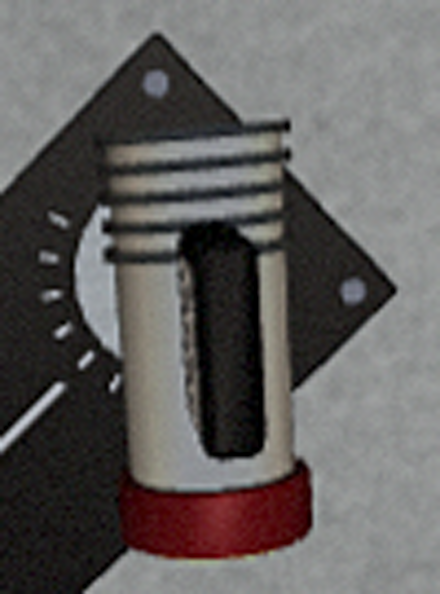

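Run:
```python
from h import *
c=dict(ctrl.calibration('wrist'));c['world_from_camera']=np.load('pics/w1T.npy')
print(onz(c,351.8,162.3,.19))
A=lambda x,y:(300+x/4.4,85+y/4.4)
for a,b,z in(((226,245),(237,455),.19),((195,140),(215,540),.13),((268,265),(265,450),.19)):
    d=onz(c,*A(*b),z)-onz(c,*A(*a),z);print(np.arctan2(d[1],d[0]))
```

```text
[0.57109669 0.24001503 0.19      ]
-0.9871861224624056
-0.9947451187402322
-1.0482538565793604
```

Call:
move_arm(
  rows=[
    [0.1,0.25,0,0.29],
    [0.1,0.25,0,0.29],
    [0.1,0.25,0,0.29],
    [0,0,-0.57,0],
    [0,0,-0.57,0],
    [0,0,-0.57,0],
    [0,0,-0.57,0],
    [0,0,-0.57,0],
    [0,0,-0.3,0],
    [0,0,-0.2,0],
    [0,0,-0.1,0],
    [0,0,0,0],
  ],
)

```text
time: 3.75
eef_pos: [0.5719, 0.2348, 0.1592]
tcp_rot: [-0.0, 0.96, 0.279, 0.0]
force: [-0.4, -0.2, -0.0]
grip_width: 0.0852
```

Run:
```python
from h import *
s=ctrl.get_state(); print(s['time'],s['eef_pos'],s['tcp_rot'],s['force'])
snap('wrist','w2')
```

```text
3.75 [0.57194078 0.23484228 0.15922718] [-1.54071431e-05  9.60349572e-01  2.78798512e-01  2.99006648e-04] [-0.43647874 -0.22662018 -0.0353846 ]
```

View pics/w2.png

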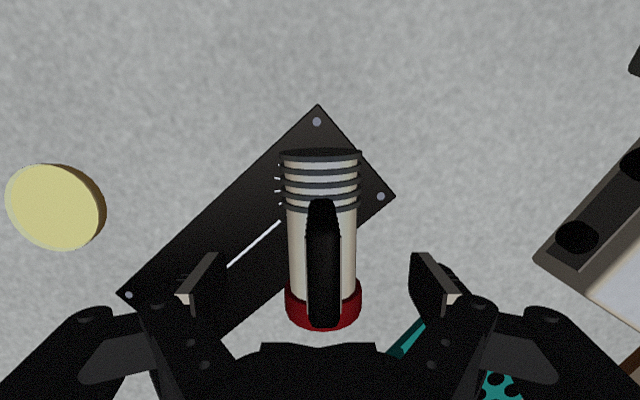

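Call:
move_arm(
  rows=[
    [0.02,0.07,-0.06,0.05],
    [0,0,0,0],
    [0,0,0,0],
    [0,0,0,0],
    [0,0,0,0],
    [0,0,0,0],
    [0,0,0,0],
    [0,0,0,0],
  ],
  jaw=1,
  squeeze=30,
)

```text
time: 4.6
eef_pos: [0.5726, 0.2382, 0.156]
tcp_rot: [0.0, 0.96, 0.281, -0.0]
force: [-1.0, -0.4, 2.0]
grip_width: 0.0135
```

Call:
move_arm(
  rows=[
    [0,0,0,-0.4],
    [0,0,0,-0.6],
    [0,0,0,-0.6],
    [0,0,0,-0.6],
    [0,0,0,-0.6],
    [0,0,0,-0.6],
    [0,0,0,-0.6],
    [0,0,0,-0.6],
    [0,0,0,-0.6],
  ],
)

```text
time: 5.5
eef_pos: [0.5722, 0.238, 0.156]
tcp_rot: [0.0, 0.997, 0.076, -0.0]
force: [-4.2, -1.5, 3.0]
grip_width: 0.0137
```

Call:
move_arm(
  rows=[
    [0,0,0,-0.6],
    [0,0,0,-0.6],
    [0,0,0,-0.6],
    [0,0,0,-0.6],
    [0,0,0,-0.6],
    [0,0,0,-0.6],
    [0,0,0,-0.6],
    [0,0,0,-0.5],
    [0,0,0,-0.4],
    [0,0,0,-0.3],
    [0,0,0,0],
    [0,0,0,0],
  ],
)

```text
time: 6.7
eef_pos: [0.5718, 0.2381, 0.1561]
tcp_rot: [0.0, 0.99, -0.139, -0.001]
force: [-5.8, -1.1, 3.6]
grip_width: 0.0139
```

Call:
move_arm(
  rows=[
    [0,0,0,0],
    [0,0,0,0],
    [0,0,0,0],
    [0,0,0,0],
    [0,0,0.3,0],
    [0,0,0.7,0],
    [0,0,0.7,0],
    [0,0,0.7,0],
    [0,0,0.6,0],
    [-0.4,-0.8,0.3,0],
    [-0.4,-0.8,0,0],
    [0,0,0,0],
  ],
  jaw=-1,
)

```text
time: 7.9
eef_pos: [0.5314, 0.1549, 0.3239]
tcp_rot: [0.0, 0.99, -0.141, 0.002]
force: [0.6, 0.5, 0.2]
grip_width: 0.0854
```

Run:
```python
from h import *
s=ctrl.get_state(); print(s['time'],s['eef_pos'],s['tcp_rot'],s['qvel'])
c=wcal(s); snap('wrist','w3'); np.save('pics/w3T.npy',c['world_from_camera'])
```

```text
7.9 [0.5313972  0.15485529 0.32393487] [ 6.49408774e-05  9.90031616e-01 -1.40833987e-01  1.78420975e-03] [ 0.0416195   0.05777541 -0.0357712   0.03725378 -0.03446046  0.048427  ]
```

View pics/w3.png

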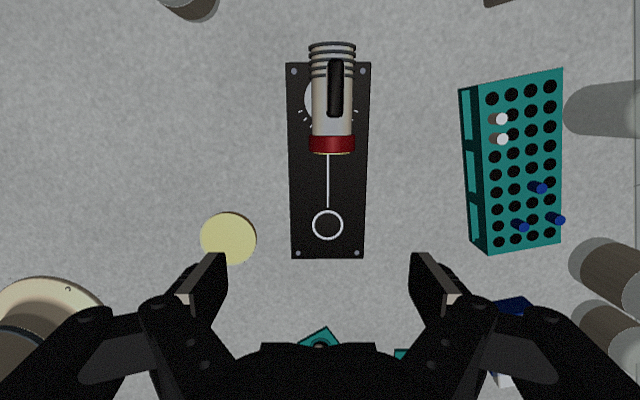

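Run:
```python
from h import *
im=cv2.imread('pics/w3.png'); 
cv2.imwrite('pics/c3.png',cv2.resize(im[30:265,280:380],None,fx=2.5*1,fy=2.5,interpolation=cv2.INTER_CUBIC) if 0 else cv2.resize(im[35:165,285:375],None,fx=4.6,fy=4.6,interpolation=cv2.INTER_CUBIC))
c=dict(ctrl.calibration('wrist'));c['world_from_camera']=np.load('pics/w3T.npy')
b,g,r=[im[...,i].astype(int) for i in range(3)]
m=((r>70)&(g<50)&(b<60)); ys,xs=np.nonzero(m[120:165,300:365]); xs+=300;ys+=120
print('red',xs.min(),xs.max(),ys.min(),ys.max(),xs.mean(),ys.mean())
wm=((im.min(2)>140)).astype(np.uint8)
ys,xs=np.nonzero(wm[205:243,310:346]);xs+=310;ys+=205
print('ring',(xs.min()+xs.max())/2,(ys.min()+ys.max())/2)
ring=onz(c,(xs.min()+xs.max())/2,(ys.min()+ys.max())/2,.006)
ys,xs=np.nonzero(wm[160:205,315:340]);xs+=315;ys+=160
vx,vy,x0,y0=cv2.fitLine(np.c_[xs,ys].astype(np.float32),cv2.DIST_L2,0,.01,.01).ravel()
t=lambda y:x0+vx/vy*(y-y0)
a=onz(c,t(165),165,.006);b2=onz(c,t(200),200,.006);d=b2-a
print('ring',ring,'line yaw',np.arctan2(d[1],d[0]))
P=[onz(c,*p,.006)[:2] for p in((286,62.5),(370.5,62.5),(363.5,258.5),(291.5,258.5))]
ctr=sum(P)/4; d=P[2]+P[3]-P[0]-P[1]; ax=d/np.linalg.norm(d);print('plate yaw',np.arctan2(ax[1],ax[0]),ctr,ctr+.09*ax,np.linalg.norm(d)/2)
```

```text
red 313 353 136 152 332.65942028985506 143.97282608695653
ring 327.0 222.0
ring [0.52119575 0.06047346 0.006     ] line yaw -1.8520997391077192
plate yaw -1.8489582081177283 [0.54550127 0.14179148] [0.52078829 0.05525092] 0.2970673082233995
```

View pics/c3.png

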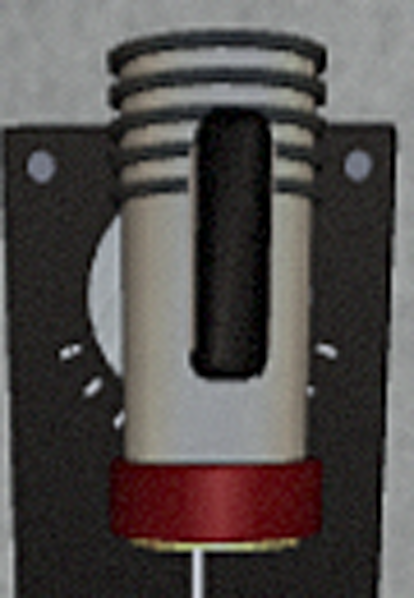

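Run:
```python
from h import *
c=dict(ctrl.calibration('wrist'));c['world_from_camera']=np.load('pics/w3T.npy')
A=lambda x,y:(285+x/4.6,35+y/4.6)
for a,b,z in(((217,60),(215.5,500),.125),((216.5,175),(218,458),.125),((233,112),(231.5,378),.19),((217.5,170),(215.5,510),.125)):
    d=onz(c,*A(*b),z)-onz(c,*A(*a),z);print(np.arctan2(d[1],d[0]))
n=onz(c,*A(215.5,500),.125);print(n); r=np.array([.5205,.0555]);d=r-n[:2];print(np.arctan2(d[1],d[0]))
```

```text
-1.8450460738212864
-1.8356789267467115
-1.8443362621094883
-1.8475449154465426
[0.55869795 0.18801221 0.125     ]
-1.8514478717019227
```

Call:
move_arm(
  rows=[
    [-0.15,-0.73,0,0.73],
    [-0.15,-0.73,0,0.73],
    [-0.15,-0.73,0,0.73],
    [-0.15,-0.73,-0.2,0.73],
    [-0.15,-0.73,-0.2,0.73],
    [-0.15,-0.73,-0.2,0.73],
    [-0.15,-0.73,-0.2,0.73],
    [-0.15,-0.73,-0.2,0.73],
    [-0.15,-0.73,-0.2,0.73],
    [-0.15,-0.73,-0.2,0.73],
    [0,0,0,0],
    [0,0,0,0],
  ],
)

```text
time: 9.15
eef_pos: [0.458, -0.2068, 0.2509]
tcp_rot: [-0.0, 0.989, 0.151, -0.0]
force: [0.6, 0.8, 0.5]
grip_width: 0.0852
```

Run:
```python
from h import *
s=ctrl.get_state(); print(s['time'],s['eef_pos'],s['tcp_rot'])
c=wcal(s); im,_=snap('wrist','w4'); np.save('pics/w4T.npy',c['world_from_camera'])
```

```text
9.15 [ 0.45802206 -0.20683     0.25089873] [-4.38283410e-04  9.88529273e-01  1.51028754e-01 -3.86673419e-06]
```

View pics/w4.png

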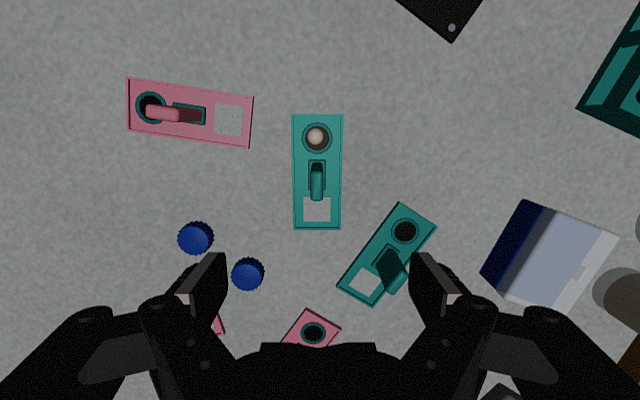

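Run:
```python
from h import *
im=cv2.imread('pics/w4.png')
c=dict(ctrl.calibration('wrist'));c['world_from_camera']=np.load('pics/w4T.npy')
hsv=cv2.cvtColor(im,cv2.COLOR_BGR2HSV); m=cv2.inRange(hsv,(78,90,40),(98,255,255)); m[:, :285]=0;m[:,350:]=0;m[:105]=0;m[240:]=0
cs,_=cv2.findContours(m,cv2.RETR_EXTERNAL,cv2.CHAIN_APPROX_NONE);k=max(cs,key=cv2.contourArea)
h=cv2.convexHull(k); ap=cv2.approxPolyDP(h,4,True).reshape(-1,2);print(ap)
T=[(292,114),(343,115),(341,229),(293,229)]
for Q in (T,ap):
    if len(Q)!=4: continue
    P=np.array([onz(c,*p,.008)[:2] for p in Q]); P=P[np.argsort([p[1] for p in P])]
    ctr=P.mean(0); d=P[2:].sum(0)-P[:2].sum(0);print(ctr,np.arctan2(d[1],d[0]),np.linalg.norm(d)/2)
print('ball',onz(c,316.5,137,.014))
```

```text
[[342 114]
 [340 229]
 [293 229]
 [291 114]]
[ 0.45870505 -0.21014567] 1.8683848861947618 0.1473869243560264
[ 0.45771595 -0.21015015] 1.8721289598357087 0.14796584962335343
ball [ 0.44374377 -0.16512025  0.014     ]
```

Call:
move_arm(
  rows=[
    [0,-0.07,0,-0.05],
    [0,0,-0.8,0],
    [0,0,-0.8,0],
    [0,0,-0.8,0],
    [0,0,-0.8,0],
    [0,0,-0.5,0],
    [0,0,-0.3,0],
    [0,0,-0.1,0],
    [0,0,0,0],
    [0,0,0,0],
  ],
)

```text
time: 10.2
eef_pos: [0.4588, -0.2106, 0.0478]
tcp_rot: [0.001, 0.989, 0.15, 0.001]
force: [0.3, -0.6, 0.0]
grip_width: 0.0856
```

Run:
```python
from h import *
s=ctrl.get_state(); print(s['time'],s['eef_pos'],s['tcp_rot'],s['force'])
snap('wrist','w5')
```

```text
10.2 [ 0.45882742 -0.21063256  0.04777175] [9.32038809e-04 9.88673072e-01 1.50077280e-01 1.22416462e-03] [ 0.32640481 -0.58799876  0.04777016]
```

View pics/w5.png

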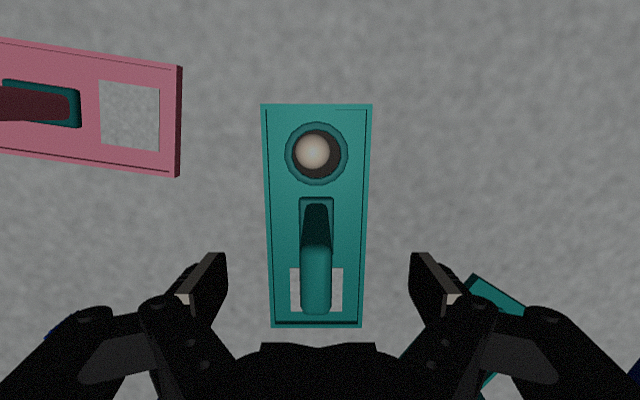

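Call:
move_arm(
  rows=[
    [-0.02,0,-0.1,0],
    [0,0,-0.11,0],
    [0,0,0,0],
    [0,0,0,0],
    [0,0,0,0],
    [0,0,0,0],
  ],
  jaw=0.4,
  squeeze=50,
)

```text
time: 10.85
eef_pos: [0.4568, -0.2103, 0.0354]
tcp_rot: [0.0, 0.989, 0.15, 0.0]
force: [0.4, -0.3, 1.2]
grip_width: 0.0255
```

Call:
move_arm(
  rows=[
    [0,0,0,0],
    [0,0,0,0],
  ],
  jaw=0.55,
)

```text
time: 11.05
eef_pos: [0.4567, -0.2103, 0.0354]
tcp_rot: [0.0, 0.989, 0.15, 0.0]
force: [0.1, 0.6, -0.3]
grip_width: 0.0193
```

Call:
move_arm(
  rows=[
    [0,0,0,0],
    [0,0,0,0],
  ],
  jaw=0.62,
)

```text
time: 11.25
eef_pos: [0.4567, -0.2103, 0.0353]
tcp_rot: [0.0, 0.989, 0.15, 0.0]
force: [-0.2, 0.9, 0.4]
grip_width: 0.0165
```

Call:
move_arm(
  rows=[
    [0,0,0,0],
    [0,0,0,0],
    [0,0,0,0],
    [0,0,0,0],
  ],
  jaw=1,
)

```text
time: 11.65
eef_pos: [0.4568, -0.2103, 0.0354]
tcp_rot: [0.0, 0.989, 0.15, 0.0]
force: [1.1, 0.5, -0.4]
grip_width: 0.0132
```

Run:
```python
from h import *
s=ctrl.get_state(); print(s['time'],s['eef_pos'],s['tcp_rot'],s['force'],s['grip_width'])
snap('wrist','w6')
```

```text
11.65 [ 0.45679429 -0.21026193  0.03537155] [4.90963099e-05 9.88692607e-01 1.49956377e-01 1.09683650e-04] [ 1.0759842   0.53664251 -0.36824522] 0.013175245921249322
```

View pics/w6.png

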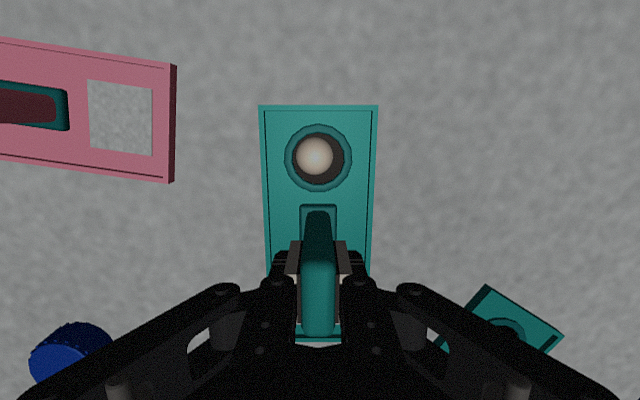

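Call:
move_arm(
  rows=[
    [0,0,0.02,0],
    [0,0,0.04,0],
    [0,0,0.08,0],
    [0,0,0.12,0],
    [0,0,0.15,0],
    [0,0,0.15,0],
    [0,0,0.15,0],
    [0,0,0.12,0],
    [0,0,0.08,0],
    [0,0,0.05,0],
    [0,0,0.02,0],
    [0,0,0,0],
  ],
)

```text
time: 12.9
eef_pos: [0.4566, -0.2102, 0.0842]
tcp_rot: [-0.0, 0.989, 0.15, -0.0]
force: [1.0, 0.5, -2.9]
grip_width: 0.0135
```

Run:
```python
from h import *
s=ctrl.get_state(); print(s['time'],s['eef_pos'],s['tcp_rot'],s['force'],s['ft_torque'],s['grip_width'])
c=wcal(s); snap('wrist','w7');np.save('pics/w7T.npy',c['world_from_camera'])
```

```text
12.9 [ 0.45664443 -0.21022987  0.0841758 ] [-6.54805497e-05  9.88697828e-01  1.49921954e-01 -9.53924143e-05] [ 0.98951861  0.53338755 -2.91013085] [-0.04445649  0.00259871  0.02373131] 0.013498646433099165
```

View pics/w7.png

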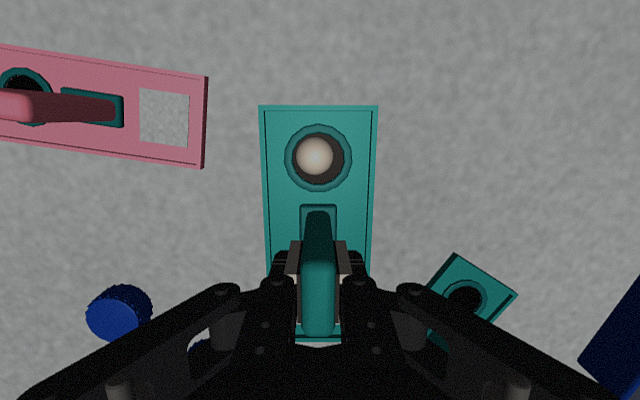

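Run:
```python
from h import *
c=dict(ctrl.calibration('wrist'));c['world_from_camera']=np.load('pics/w7T.npy')
im=cv2.imread('pics/w7.png')
m=((im[...,2]>110)&(im[...,2]>=im[...,1]-5)).astype(np.uint8); m[:130]=0;m[180:]=0;m[:,:285]=0;m[:,:285]=0;m[:,352:]=0
M=cv2.moments(m,True);bu,bv=M['m10']/M['m00'],M['m01']/M['m00'];print('ball px',bu,bv,M['m00'])
z0=.0842-.0354;t=np.array([.4566,-.2102])
p=onz(c,318.5,157.5,z0+.007)[:2];b=onz(c,bu,bv,z0+.015)[:2]
def loc(v,y=1.8718): a=np.array([np.cos(y),np.sin(y)]);return v@a, v@np.array([-a[1],a[0]])
print('pocket',p-t,loc(p-t),'ball',b-t,loc(b-t))
```

```text
ball px 314.40554962646746 156.3863393810032 937.0
pocket [-0.01298103  0.04428438] (np.float64(0.04614193126254919), np.float64(-0.0007319922121989349)) ball [-0.01554612  0.04519215] (np.float64(0.047769383579576725), np.float64(0.0014486371872449758))
```

Call:
move_arm(
  rows=[
    [0.008,0.033,0.009,0.055],
    [0.016,0.067,0.018,0.11],
    [0.023,0.1,0.026,0.165],
    [0.031,0.134,0.035,0.22],
    [0.031,0.134,0.035,0.22],
    [0.031,0.134,0.035,0.22],
    [0.031,0.134,0.035,0.22],
    [0.031,0.134,0.035,0.22],
    [0.031,0.134,0.035,0.22],
    [0.031,0.134,0.035,0.22],
    [0.031,0.134,0.035,0.22],
    [0.031,0.134,0.035,0.22],
  ],
)

```text
time: 14.15
eef_pos: [0.4731, -0.1394, 0.1028]
tcp_rot: [0.0, 0.97, 0.241, 0.0]
force: [1.0, 0.7, -1.8]
grip_width: 0.0131
```

Call:
move_arm(
  rows=[
    [0.031,0.134,0.035,0.22],
    [0.031,0.134,0.035,0.22],
    [0.031,0.134,0.035,0.22],
    [0.031,0.134,0.035,0.22],
    [0.031,0.134,0.035,0.22],
    [0.031,0.134,0.035,0.22],
    [0.031,0.134,0.035,0.22],
    [0.031,0.134,0.035,0.22],
    [0.031,0.134,0.035,0.22],
    [0.031,0.134,0.035,0.22],
    [0.031,0.134,0.035,0.22],
    [0.031,0.134,0.035,0.22],
  ],
)

```text
time: 15.35
eef_pos: [0.4917, -0.059, 0.1238]
tcp_rot: [-0.0, 0.94, 0.342, -0.0]
force: [-0.6, 0.1, -2.1]
grip_width: 0.0133
```

Call:
move_arm(
  rows=[
    [0.031,0.134,0.035,0.22],
    [0.031,0.134,0.035,0.22],
    [0.031,0.134,0.035,0.22],
    [0.031,0.134,0.035,0.22],
    [0.031,0.134,0.035,0.22],
    [0.031,0.134,0.035,0.22],
    [0.031,0.134,0.035,0.22],
    [0.031,0.134,0.035,0.22],
    [0.031,0.134,0.035,0.22],
    [0.023,0.1,0.026,0.165],
    [0.016,0.067,0.018,0.11],
    [0.008,0.033,0.009,0.055],
  ],
)

```text
time: 16.55
eef_pos: [0.508, 0.0111, 0.1421]
tcp_rot: [0.0, 0.904, 0.427, -0.0]
force: [-1.0, 0.1, -0.8]
grip_width: 0.0131
```

Call:
move_arm(
  rows=[
    [0,0,0,0],
    [0,0,0,0],
    [0,0,0,0],
    [0,0,0,0],
    [0,0,0,0],
    [0,0,0,0],
    [0,0,0,0],
    [0,0,0,0],
    [0,0,0,0],
    [0,0,0,0],
  ],
)

```text
time: 17.55
eef_pos: [0.5079, 0.0108, 0.1421]
tcp_rot: [-0.0, 0.904, 0.427, -0.0]
force: [0.3, 0.2, -1.9]
grip_width: 0.0133
```

Run:
```python
from h import *
s=ctrl.get_state(); print(s['time'],s['eef_pos'],s['tcp_rot'],2*np.arctan2(s['tcp_rot'][2],s['tcp_rot'][1]),s['force'],s['grip_width'])
c=wcal(s); snap('wrist','w8');np.save('pics/w8T.npy',c['world_from_camera']);snap('scene','s8');snap('top','t8')
a=cv2.imread('pics/s8.png')[150:275,250:450];b=cv2.imread('pics/t8.png')[150:275,200:400]
cv2.imwrite('pics/st8.png',cv2.resize(np.vstack([a,b]),None,fx=2.4,fy=2.4,interpolation=cv2.INTER_CUBIC))
```

```text
17.55 [0.50787857 0.01075825 0.14208192] [-1.45212159e-05  9.04370257e-01  4.26748681e-01 -2.74465104e-05] 0.8817891911882447 [ 0.29261753  0.15753657 -1.94561742] 0.013263943489576173
```

View pics/w8.png

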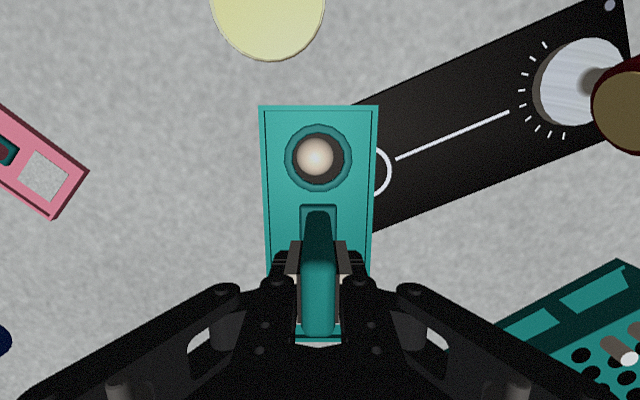

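View pics/st8.png

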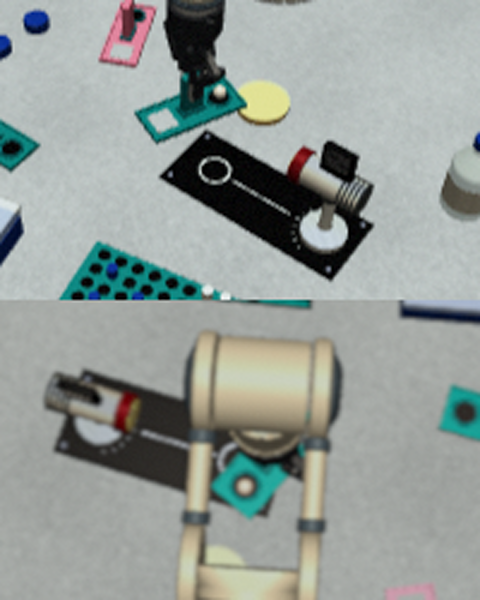

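Call:
move_arm(
  rows=[
    [0,0,0,-0.2],
    [0,0,0,-0.3],
    [0,0,0,-0.41],
    [0,0,0,-0.41],
    [0,0,0,-0.41],
    [0,0,0,-0.41],
    [0,0,0,-0.41],
    [0,0,0,-0.41],
    [0,0,0,-0.41],
    [0,0,0,-0.41],
    [0,0,0,-0.41],
    [0,0,0,-0.41],
  ],
)

```text
time: 18.9
eef_pos: [0.5079, 0.0107, 0.1421]
tcp_rot: [0.0, 0.968, 0.253, -0.0]
force: [-1.2, 1.1, -2.3]
grip_width: 0.0135
```

Call:
move_arm(
  rows=[
    [0,0,0,-0.41],
    [0,0,0,-0.41],
    [0,0,0,-0.41],
    [0,0,0,-0.41],
    [0,0,0,-0.41],
    [0,0,0,-0.41],
    [0,0,0,-0.41],
    [0,0,0,-0.41],
    [0,0,0,-0.41],
    [0,0,0,-0.41],
    [0,0,0,-0.41],
    [0,0,0,-0.41],
  ],
)

```text
time: 20.1
eef_pos: [0.5079, 0.0108, 0.1421]
tcp_rot: [0.0, 0.998, 0.059, -0.0]
force: [0.0, 0.3, -2.2]
grip_width: 0.0136
```

Call:
move_arm(
  rows=[
    [0,0,0,-0.41],
    [0,0,0,-0.41],
    [0,0,0,-0.41],
    [0,0,0,-0.41],
    [0,0,0,-0.41],
    [0,0,0,-0.41],
    [0,0,0,-0.41],
    [0,0,0,-0.41],
    [0,0,0,-0.41],
    [0,0,0,-0.41],
    [0,0,0,-0.41],
    [0,0,0,-0.3],
  ],
)

```text
time: 21.3
eef_pos: [0.5079, 0.0107, 0.1421]
tcp_rot: [0.0, 0.991, -0.133, -0.0]
force: [-0.3, 0.5, -2.2]
grip_width: 0.0138
```

Call:
move_arm(
  rows=[
    [0,0,0,-0.18],
    [0,0,0,0],
    [0,0,0,0],
    [0,0,0,0],
    [0,0,0,0],
    [0,0,0,0],
    [0,0,0,0],
    [0,0,0,0],
    [0,0,0,0],
    [0,0,0,0],
  ],
)

```text
time: 22.3
eef_pos: [0.5079, 0.0107, 0.1421]
tcp_rot: [0.0, 0.99, -0.139, 0.0]
force: [-0.2, -0.6, -1.8]
grip_width: 0.0134
```

Run:
```python
from h import *
s=ctrl.get_state(); print(s['time'],s['eef_pos'],s['tcp_rot'],2*np.arctan2(s['tcp_rot'][2],s['tcp_rot'][1]),s['force'],s['grip_width'])
c=wcal(s); im,d=snap('wrist','w9');np.save('pics/w9T.npy',c['world_from_camera']);snap('scene','s9');snap('top','t9')
a=cv2.imread('pics/s9.png')[150:275,250:450];b=cv2.imread('pics/t9.png')[150:275,200:400]
cv2.imwrite('pics/st9.png',cv2.resize(np.vstack([a,b]),None,fx=2.4,fy=2.4,interpolation=cv2.INTER_CUBIC))
m=((im[...,2]>110)&(im[...,2]>=im[...,1]-5)).astype(np.uint8); m[:130]=0;m[180:]=0;m[:,:285]=0;m[:,352:]=0
M=cv2.moments(m,True);bu,bv=M['m10']/M['m00'],M['m01']/M['m00'];print('ball px',bu,bv,M['m00'])
z=s['eef_pos'][2]-.0354
print('ball',onz(c,bu,bv,z+.015),'pocket',onz(c,318.5,157.5,z+.007),'ball z',z+.014)
```

```text
22.3 [0.50789977 0.01073548 0.14207588] [ 1.00216759e-05  9.90283975e-01 -1.39059872e-01  2.20166362e-06] -0.2790239985544395 [-0.16984175 -0.62776862 -1.78801485] 0.013379070886681685
ball px 314.89211618257264 156.60995850622407 964.0
ball [0.52044275 0.05706806 0.12167588] pocket [0.52187582 0.05508446 0.11367588] ball z 0.1206758750653347
```

View pics/w9.png

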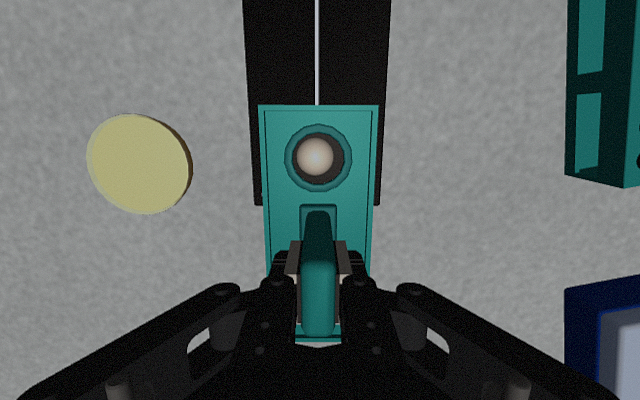

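View pics/st9.png

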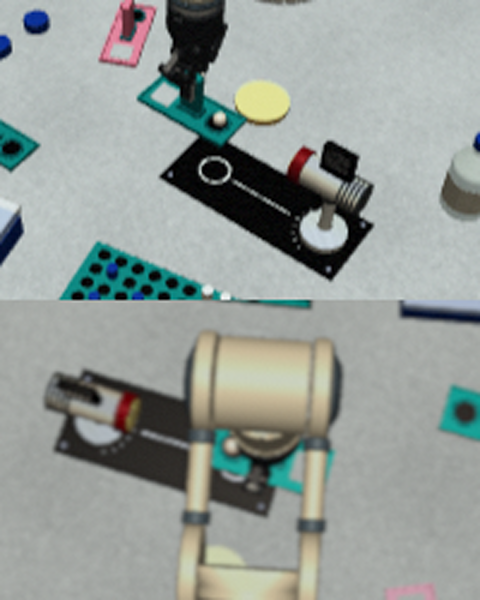

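Run:
```python
from h import *
for n,p,z in(('scene','s9',.1207),('top','t9',.1207)):
    im=np.load(f'pics/{p}.npz')['im'];c=ctrl.calibration(n)
    u,v=pj(c,np.array([.5204,.057,.1207])); print(n,'pred',u,v)
    x,y=int(u)-12,int(v)-12; cv2.imwrite(f'pics/z{n}.png',cv2.resize(im[y:y+25,x:x+25],None,fx=14,fy=14,interpolation=cv2.INTER_CUBIC))
    s=im[y:y+25,x:x+25].astype(int);m=(s[...,2]>130)&(s[...,2]>s[...,0]+3) ;m[:5]=m[20:]=0;m[:,:5]=m[:,20:]=0
    ys,xs=np.nonzero(m);
    if len(xs): q=(x+xs.mean(),y+ys.mean());print(q,len(xs),onz(c,*q,.1207))
a=cv2.imread('pics/zscene.png');b=cv2.imread('pics/ztop.png');cv2.imwrite('pics/zz.png',np.hstack([a,b]))
c=ctrl.calibration('scene');im=np.load('pics/s9.npz')['im'];u,v=pj(c,np.array([.5205,.0555,.006]));print('ring pred',u,v)
x,y=int(u)-14,int(v)-14;s=im[y:y+28,x:x+28];m=s.min(2)>110;ys,xs=np.nonzero(m);print('ring seen',x+(xs.min()+xs.max())/2,y+(ys.min()+ys.max())/2,xs.min(),xs.max(),ys.min(),ys.max())
```

```text
scene pred 341.33044412407526 199.68720648442923
(np.float64(342.4), np.float64(197.65)) 20 [0.51011568 0.05724997 0.1207    ]
top pred 295.97518076114585 210.1729415905468
(np.float64(296.25), np.float64(210.03571428571428)) 28 [0.52083104 0.05620495 0.1207    ]
ring pred 339.3574919808315 221.00150429508957
ring seen 338.5 220.5 0 27 0 27
```

View pics/zz.png

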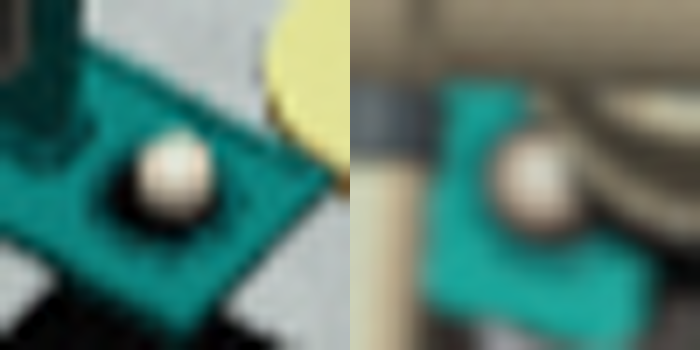

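Run:
```python
from h import *
s=ctrl.get_state(); print(s['time'],np.abs(s['qvel']).max(),s['eef_pos'])
print(ctrl.hand_in())
```

```text
22.45 0.0015156463627951607 [0.50790284 0.01075582 0.14206353]
the job is handed in; nothing more can be done
None
```

I turned the lamp to point along the white line at the ring and let go of it. Then I picked up the tray with the ball by its upright grip and carried it level to the lamp. I handed the job in at 22.5 s, with the arm still holding the tray in the air.

**Last checks**
- **Lamp:** the barrel and handle measured -1.844 to -1.848 rad (one rougher reading gave -1.836), against -1.849 to -1.852 for the line.
- **Ball:** it was in its pocket in every picture I took. The last estimate put it at (0.520, 0.057, 0.121) m, about 2 mm from the target of (0.5205, 0.0555, 0.120) m above the ring. The scene and top views agreed with this to about 1 mm.
- **Tray:** the grip showed no slip, the tray was level, and the arm was still at hand-in.

**What went wrong or disagreed**
- **Wrong turn:** during the carry I first turned the tray the wrong way. I saw it in the picture and turned it slowly back in place; the ball stayed in its pocket.
- **Two bad automatic checks in the scene view:** a colour mask placed the ball about 10 mm off because it caught only its bright side, so I read the position by eye instead. The ring check there also failed because bright bench was included, so the ring position rests on the earlier top and wrist views, which agree within about 2 mm.

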